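Refit the filter cassette of a bench fume extractor and start it

TASK

Refit the filter cassette in the fume extractor, grip outwards: hold it tilted, hook its tabbed edge under the lip at the low end of the pocket, then lower the other edge and press it down until the sprung catch snaps over it and the cassette lies fully home. Then start the fan: swing the sprung start lever all the way over to its stop and let it spring back. Leave the other things on the bench where they stand.

Things in the scene. Friction and masses are not known exactly. Their poses are not given: they have to be found in the camera images.
- head: Head of the fume extractor: black box, fixed, 222 x 160 x 92 mm on a wire stand, tipped back so its filter pocket faces up and to the robot, 15 deg from level. Origin: centre of the pocket's seat plane (under the cassette), 125 mm above the bench. x up the slope, y left, z out of the pocket. In this frame: slot back x=-87.5 mm, high-end wall x=72, sides y=+-68 (tops slope out, 13.5 high).
- lip_edge (a point): Middle of the lower inner edge of the fixed lip along the pocket's low end: at x=-77, z=9.5 mm in the head's frame. The lip runs over the pocket's full width, covers x=-94 to -77 mm and its top is at z=13.5 mm; below it is a slot 9.5 mm high and 10.5 mm deep for the cassette's tabs, its floor level with the seat plane.
- control_strip (a point): Middle of the head's control strip, above the pocket: x=72 to 126 mm, y=-80 to 80 mm in the head's frame, its top at z=14 mm (this point: x=99). It carries the start lever on the left (y=40) and a fixed speed dial on the right (y=-42), 34 mm across, top at z=32 mm. The stand's wire feet reach 110 mm before, 130 mm behind and 96 mm beside the head's origin.
- cassette_grip (a point): Loose filter cassette: flat grey panel, dark louvred core, 140 mm (x) by 130 (y) by 12 thick, 0.14-0.28 kg, lying face up on the bench. Amid its upper face a finger grip: rib 16 mm thick (x), 50 long (y), 24 high. This point: the rib's centre, 24 mm above the panel's underside. z out of the upper face, x from tabbed to plain edge. Seated, its axes agree with the head's.
- cassette_tabs (a point): Middle of the line through the tips of the cassette's two tabs, at the level of its underside: 86 mm towards -x from the panel's centre. The tabs are 16 mm long, 24 mm wide, 4 mm thick, flush with the underside, centred 36 mm either side of the middle. Tilted 10 to 20 degrees to the seat they enter the slot under the lip freely.
- cassette_free (a point): Middle of the cassette's plain edge (opposite the tabs), at the level of its underside: 70 mm towards +x from the panel's centre. Pushing down on the frame here, beside the catch, presses the cassette home.
- catch_nose (a point): Tip of the steel snap catch, 22 mm wide, at the middle of the pocket's high end: at rest x=66, z=13.5 mm in the head's frame, 3 to 6 mm over the seated cassette's plain edge. Its sloping top reaches z=27.5 at x=72.5 mm: the edge pressed down on it pushes the catch outwards, then passes below the nose and the catch snaps back. This takes about 5 N at the edge.
- catch (a joint): Angle of the snap catch: 0 at rest, grows to 0.35 rad as it is pushed outwards (towards the head's +x); 0.1 to 0.2 while the cassette's edge passes. A spring returns it.
- lever_ball (a point): Centre of the 16 mm black ball on the end of the start lever, a 6 mm steel rod 34 mm long. Its pivot is at x=106, y=40, z=18 mm in the head's frame, axis along the head's x. At rest it leans 0.45 rad to the head's +y (ball at y=55, z=49 mm); it swings towards -y.
- start_lever (a joint): Angle of the start lever: 0 at rest, 0.9 rad at its stop (ball then at y=25 mm in the head's frame). A spring drives it back to 0 when let go; it takes about 1 N at the ball at first and 2.5 N at the stop.
- tip_cleaner_mid (a point): Bystander: steel tin with brass wool for cleaning soldering tips, 82 mm across and 52 mm high; point on its axis, 22 mm above its base.
- flux_pot_mid (a point): Bystander: white plastic flux pot, 54 mm across and 35 mm high; point at half height.
- solder_reel_mid (a point): Bystander: reel of solder standing on its flange, 56 mm across and 48 mm high; point at half height.
Things that resemble listed ones, but are neither listed nor needed, are in the scene too. What is meant by the part that bears cassette_grip is not brown, pink or turquoise, and is the larger of those in its own colour.

How it is judged (in metres and radians):
On the way, in this order (a step that is already met when the one before it is completed fails the run):
1. the cassette's tabs are hooked under the lip while its other edge is still raised (x of cassette_tabs in the frame of head below -0.079 m and z of cassette_tabs in the frame of head between -0.004 and 0.008 m and y of cassette_tabs in the frame of head between -0.008 and 0.008 m and z of cassette_free in the frame of head above 0.018 m), for 0.1 s.
2. the other edge is down flat and the catch has snapped over it (x of cassette_tabs in the frame of head below -0.079 m and z of cassette_tabs in the frame of head below 0.004 m and z of cassette_free in the frame of head between -0.004 and 0.003 m and value of joint catch below 0.05 rad and angle between the z axis of cassette_grip and the z axis of head, either way round below 0.04 rad), for 0.2 s.
3. the start lever has been swung to its stop (value of joint start_lever above 0.82 rad).
At the end, for the whole second after the job is handed in: The cassette lies home in the pocket: flat on the seat within 0.04 rad, tab tips at least 2 mm under the lip and within 4 mm of the seat plane, plain edge within 3 mm of the seat plane and under the catch, the catch back within 0.05 rad of rest; the start lever is back within 0.08 rad of rest (all of step 2 and value of joint start_lever below 0.08 rad); the robot touches nothing.
It fails at once if the tip cleaner, flux pot or solder reel was moved more than 20 mm (distance of any of tip_cleaner_mid, flux_pot_mid, solder_reel_mid from where it was at the start of the episode above 0.02 m).
It also fails if it takes over 64 s, if anything falls off the work surface, if the arm or the gripper's body presses on something with over 40 N, if the wrist force passes 120 N, or if a joint passes its speed limit or range.

ROBOT

A 6-joint arm with a two-finger parallel gripper is mounted at the origin on the work surface. World frame = base frame: x ahead of the robot, y to its left, z up, the work surface at z = 0. Lengths are in mm, angles in rad, forces in N, time in s.
With the tool pointing down it reaches from about 275 to 1000 mm from the base axis. Payload 8.4 kg.
Tool frame: the origin (TCP) lies midway between the tips of the shut fingers; the grasp point (between the pads) lies 19 mm behind it (r.grip_point_offset is the distance from the TCP to the grasp point, in mm); z points along the fingers, x is the direction in which the jaws open and shut, and the axes are right-handed (so a half turn about z gives the same grasp; the last joint's range is limited). The gripper opens to 85 mm and grips with 20 to 120 N. Pads are 22 mm wide; open, the fingers measure 114 mm over their backs; the gripper's body (76 mm by 85 mm) begins 54 mm behind the grasp point. The pads swing forward as they close: fully open they stand 13 mm farther back than shut.
Start: joints at [1.219, 0.353, 1.633, -0, 1.155, -0.002], TCP at [214.192, 587.154, 231.281] pointing down, gripper open.
Joint ranges: [-2.63, 2.63], [-0.92, 2.1], [0.06, 2.66], [-1.3, 4.44], [0, 2.69], [-3.02, 3.02]. Speed limits (rad/s): [2.22, 2.22, 2.79, 3.14, 3.14, 3.14].

INTERFACE

Orientations are given as [roll, pitch, yaw] about the fixed x, y, z axes, in that order (R = Rz(yaw) Ry(pitch) Rx(roll)).
In Python, from rig import monitor, vision, sign_off, r gives the robot as it stands.
- The arm moves only by the shell command python3 -m inch 'ROWS' [FORCE]. ROWS is JSON, a list of rows, each an object with "dp": the shift along the tool's x, y, z in mm, a list of three; "angular": the turn, a rotation vector about the tool's x, y, z in rad, a list of three; "fingers": the closure in counts, from 0 (fully open) to 255 (shut). A call has 1 to 12 rows; each row is the pose to reach, as a shift and turn from the pose commanded when the call began, along the tool's axes at that moment; what a row does not reach only later rows make up. A row lasts 1/12 s, in which the tool goes at most 41.7 mm and 7.16 degrees, less where a joint would pass 70% of its speed; a pose out of reach is approached as far as the arm can. A call with a gripper value outside its range is refused whole. The fingers move at their own pace and stop on an object; FORCE is the grip in N (left out, the last holds). Time passes only in rows, so rows that repeat a pose let the fingers close. It gives the time, the measured TCP pose, the force and the opening at its end, in the units of the state.
- monitor.sense(): the state, without advancing time (a new reading comes with each control period).
- vision.grab_frame(name): name is "scene" or "top" or "wrist"; returns (picture, depth): 420x560x3 uint8, blue, green, red; 420x560 float32, mm along the optical axis (not along the pixel's ray), 0 where there is no reading.
- vision.camera_params(name): a dict with "fx", "fy", "cx", "cy" (pixels), "R" (3x3) and "t" (3): a world point X has camera coordinates R X + t. Camera axes: x right, y down, z forward; pixel columns grow to the right and rows downward; lengths in mm; the calibration is good to about 2 mm. The wrist camera is an equidistant fisheye: a pixel r from the principal point sees the ray r / f radians off the axis. A picture is of the moment at which its call begins: read the wrist's pose just before it. camera_params takes no time and is no camera call; for the wrist camera it gives the pose at the moment of the call.
- sign_off(): hands the job in, once; it reports no verdict.
The state is a dict: "clock": time; "qpos": joint angles; "qvel": joint speeds; "joint_efforts": joint torques, N m; "eef_pos": TCP position; "tcp_rot": TCP orientation; "contact_force": force on the tool from outside, world axes, zero at the start; "wrist_torque": the same for the moment, N m; "opening": opening from 0.0 (shut) to 1.0 (fully open).
Only numpy, scipy, OpenCV 4.12 (cv2) and the standard library are available. Lean on these libraries where they do the work, as an engineer would, in place of code of your own. Each camera call takes 0.05 s, during which the arm holds its last target.

## Working session

There is one attempt and no reset: what is moved stays moved. The work goes in short steps, Python scripts to look and compute and a shell command to move; the robot and the scene stay as the last step left them, time stands still between calls to the robot, and variables do not carry over. Pictures are saved under pics/ and viewed, and the job is handed in when it is done.

```bash
ls; mkdir -p pics
cat > h.py <<'E'
import sys; sys.path.insert(0,'.')
import numpy as np, cv2
from rig import monitor, vision, r
from scipy.spatial.transform import Rotation as Ro
def grab(n,f=None):
    P=vision.camera_params(n); im,d=vision.grab_frame(n)
    np.savez('%s.npz'%(f or n),im=im,d=d,R=P['R'],t=P['t'],k=[P['fx'],P['fy'],P['cx'],P['cy']])
    cv2.imwrite('pics/%s.png'%(f or n),im)
def load(f):
    z=np.load('%s.npz'%f); return z
def cloud(f):
    z=load(f);fx,fy,cx,cy=z['k'];d=z['d'];v,u=np.mgrid[:420,:560]
    X=np.stack([(u-cx)/fx*d,(v-cy)/fy*d,d],-1)
    return (X-z['t'])@z['R'], d>0, z['im']
def proj(f,X):
    z=load(f);fx,fy,cx,cy=z['k'];c=np.atleast_2d(X)@z['R'].T+z['t']
    return np.c_[fx*c[:,0]/c[:,2]+cx,fy*c[:,1]/c[:,2]+cy]
E
python3 - <<'E'
from h import *
grab('scene','scene0');grab('top','top0')
print(monitor.sense())
E
```

```text
pics
{'clock': 0.1, 'qpos': array([ 1.21857102e+00,  3.53604541e-01,  1.63403389e+00, -1.46588296e-05,
        1.15520507e+00, -2.40696210e-03]), 'qvel': array([-0.00098949, -0.00021625, -0.00295132, -0.00039936,  0.00103339,
       -0.00021892]), 'joint_efforts': array([-1.23691614e-03, -6.06351542e+01, -3.42816174e+01, -6.67077597e-05,
        4.01351586e-03, -1.49540062e-05]), 'eef_pos': array([214.06957393, 586.75390961, 230.63180412]), 'tcp_rot': array([3.14158226e+00, 1.25087432e-03, 1.22098390e+00]), 'contact_force': array([0.41666653, 0.42598623, 0.09698722]), 'wrist_torque': array([-0.02336315,  0.00805465,  0.02997053]), 'opening': 0.996503238155995}
```

View pics/scene0.png

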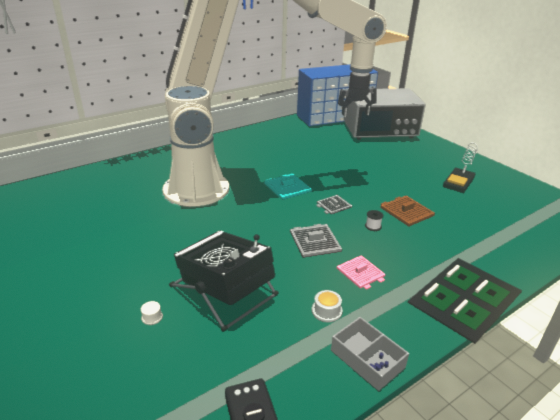

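View pics/top0.png

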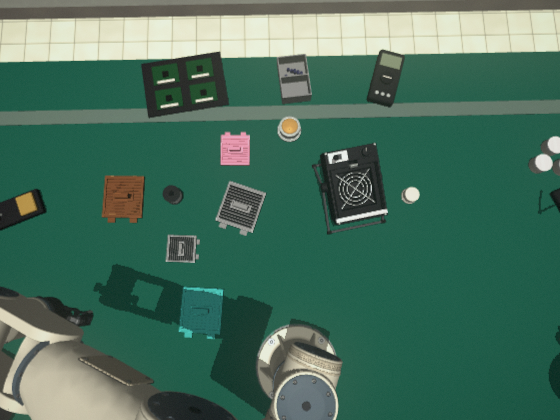

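Candidates in the top view: grey cassette at (240,208), small grey at (181,249), pink (235,149), brown (123,197) and turquoise (201,312). The one meant is the larger grey, (240,208). I'll confirm it in a crop and measure.

Run:
```python
from h import *
X,ok,im=cloud('top0')
a=cv2.resize(im[170:270,150:290],None,fx=4,fy=4,interpolation=cv2.INTER_CUBIC)
b=cv2.resize(im[130:245,305:430],None,fx=4,fy=4,interpolation=cv2.INTER_CUBIC)
cv2.imwrite('pics/cropa.png',a);cv2.imwrite('pics/cropb.png',b)
for n,(u,v) in dict(cas=(240,208),small=(181,249),tip=(289,128),flux=(411,195),reel=(173,195),head=(357,187)).items(): print(n,X[v,u].round(1))
z=load('top0');print(z['k'],(-z['R'].T@z['t']).round())
```

```text
cas [501.9 169.2  32.4]
small [374.5 360.8  25.5]
tip [762.5   2.2  52.2]
flux [ 530.  -390.8   34.7]
reel [546.5 381.9  52.7]
head [ 546.  -199.5  107.7]
[399.91005101 399.91005101 278.28360343 209.15873217] [ 294.   62. 1317.]
```

View pics/cropa.png

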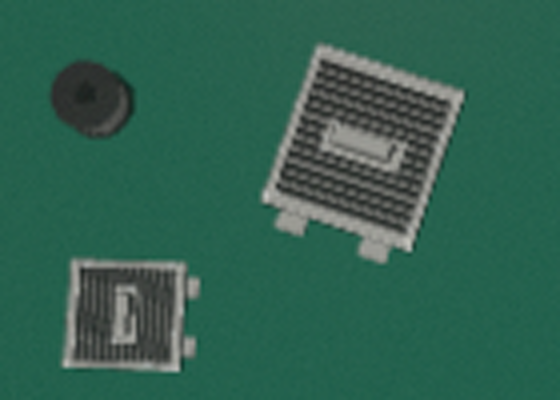

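View pics/cropb.png

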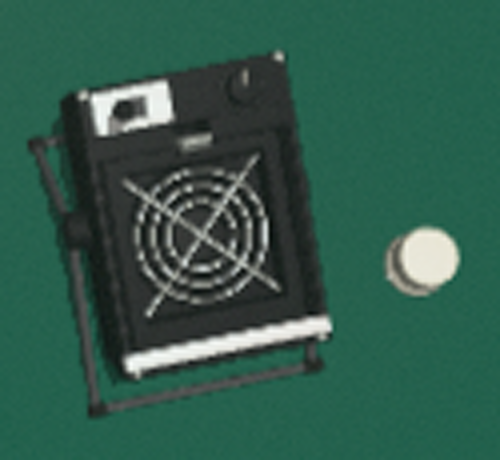

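The crop shows the larger grey cassette face up with its tabs towards the robot (crop 290,222 and 375,250). The head's lip is at (228,345) in its own crop and the strip is at the top. Next I get coarse poses and a move towards the cassette for a close wrist view.

```bash
cat >> h.py <<'E'
def T(p,R): 
    M=np.eye(4);M[:3,:3]=R;M[:3,3]=p;return M
def cur():
    s=monitor.sense();return T(s['eef_pos'],Ro.from_euler('xyz',s['tcp_rot']).as_matrix())
def rel(Tt,Tc=None):
    Tc=cur() if Tc is None else Tc
    D=np.linalg.inv(Tc)@Tt
    rv=Ro.from_matrix(D[:3,:3]).as_rotvec()
    print('dp',D[:3,3].round(1),'ang',rv.round(4),'deg',np.degrees(np.linalg.norm(rv)).round(1)); return D
E
python3 - <<'E'
from h import *
X,ok,im=cloud('top0')
m=ok&(X[...,2]>7)&(X[...,0]>400)&(X[...,0]<620)&(X[...,1]>80)&(X[...,1]<260)
P=X[m]; print(len(P))
n,l,st,c=cv2.connectedComponentsWithStats(m.astype(np.uint8))
print(st,)
r_=cv2.minAreaRect(P[:,:2].astype(np.float32));print(r_)
Rt=Ro.from_euler('xyz',[np.pi,0,-0.33]).as_matrix()
rel(T([480,175,330],Rt))
E
```

```text
1483
[[     0      0    560    420 233717]
 [   217    176      1      1      1]
 [   227    176      1      1      1]
 [   214    181     52     52   1464]
 [   257    185      1      1      1]
 [   219    190      1      1      1]
 [   218    195      1      1      1]
 [   261    217      1      1      1]
 [   263    221      1      1      1]
 [   222    225      2      2      2]
 [   223    228      2      1      2]
 [   239    230      1      1      1]
 [   241    231      1      1      1]
 [   242    233      1      2      2]
 [   244    233      1      1      1]
 [   245    234      2      2      2]
 [   223    238      1      1      1]]
((508.52447509765625, 172.26461791992188), (164.06768798828125, 208.43943786621094), 86.0481948852539)
dp [-295.8  390.9  -99. ] ang [1.000e-03 1.000e-03 1.551e+00] deg 88.9
```

```bash
python3 -m inch '[{"dp":[-296,391,-99],"angular":[0,0,1.55],"fingers":0},{"dp":[-296,391,-99],"angular":[0,0,1.55],"fingers":0},{"dp":[-296,391,-99],"angular":[0,0,1.55],"fingers":0},{"dp":[-296,391,-99],"angular":[0,0,1.55],"fingers":0},{"dp":[-296,391,-99],"angular":[0,0,1.55],"fingers":0},{"dp":[-296,391,-99],"angular":[0,0,1.55],"fingers":0},{"dp":[-296,391,-99],"angular":[0,0,1.55],"fingers":0},{"dp":[-296,391,-99],"angular":[0,0,1.55],"fingers":0},{"dp":[-296,391,-99],"angular":[0,0,1.55],"fingers":0},{"dp":[-296,391,-99],"angular":[0,0,1.55],"fingers":0},{"dp":[-296,391,-99],"angular":[0,0,1.55],"fingers":0},{"dp":[-296,391,-99],"angular":[0,0,1.55],"fingers":0}]'
python3 - <<'E'
from h import *
s=monitor.sense();print(s['eef_pos'],s['tcp_rot'],s['qpos'])
grab('wrist','w1');print(monitor.sense()['eef_pos'])
z=load('w1');print(z['k'],-z['R'].T@z['t'],z['R'])
E
```

```text
clock: 1.1
eef_pos: [480.4, 173.4, 330.6]
tcp_rot: [-3.142, 0.0, -0.285]
contact_force: [0.2, 0.7, -0.5]
opening: 1.001
[480.38904379 173.36111173 330.57216349] [-3.14159046e+00  8.57182210e-05 -2.85135953e-01] [3.43359208e-01 8.69226387e-02 1.75052755e+00 5.40846636e-05
 1.30421051e+00 6.28480911e-01]
[484.55809905 168.21009464 332.21413073]
[325.1922621  325.1922621  285.31568655 211.5956767 ] [500.67011494 244.48049075 471.82312321] [[ 9.59994196e-01 -2.80018996e-01  7.11605314e-04]
 [-2.68058795e-01 -9.18250088e-01  2.91481145e-01]
 [-8.09668260e-02 -2.80010960e-01 -9.56576309e-01]]
```

View pics/w1.png

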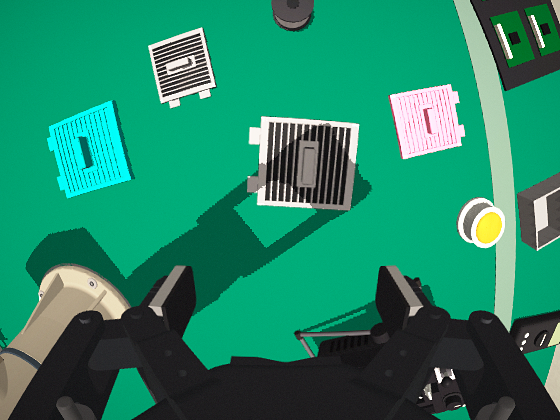

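The wrist view shows the target cassette at (308,165), with tabs on its left at (254,135) and (254,185). The arm was still settling, so I'll grab again and fit.

```bash
cat >> h.py <<'E'
def wcloud(f):
    z=load(f);fx,fy,cx,cy=z['k'];d=z['d'];v,u=np.mgrid[:420,:560]
    a=(u-cx)/fx;b=(v-cy)/fy;th=np.hypot(a,b);s=np.where(th>1e-6,np.tan(np.minimum(th,1.5))/np.maximum(th,1e-6),1)
    X=np.stack([a*s*d,b*s*d,d],-1)
    return (X-z['t'])@z['R'], (d>0)&(th<1.4), z['im']
def wproj(f,X):
    z=load(f);fx,fy,cx,cy=z['k'];c=np.atleast_2d(X)@z['R'].T+z['t']
    rr=np.hypot(c[:,0],c[:,1]);th=np.arctan2(rr,c[:,2])
    return np.c_[fx*th*c[:,0]/rr+cx,fy*th*c[:,1]/rr+cy]
E
python3 - <<'E'
from h import *
grab('wrist','w2');s=monitor.sense();print(s['eef_pos'],s['tcp_rot'])
X,ok,im=wcloud('w2')
g=im.astype(int);
m=ok&(X[...,0]>400)&(X[...,0]<620)&(X[...,1]>80)&(X[...,1]<270)&(np.arange(420)[:,None]<230)&(X[...,2]<60)
bench=m&(g[...,1]>g[...,2]+40)&(g[...,1]>g[...,0]+15)
print('bench z',np.median(X[bench][:,2]))
bz=np.median(X[bench][:,2])
p=m&(X[...,2]>bz+8)
p=cv2.morphologyEx(p.astype(np.uint8),cv2.MORPH_OPEN,np.ones((9,9)))>0
rc=cv2.minAreaRect(X[p][:,:2].astype(np.float32));print(rc, np.median(X[p][:,2]))
t=p&(X[...,2]>bz+30);print('rib',t.sum(),cv2.minAreaRect(X[t][:,:2].astype(np.float32)),X[t].mean(0))
cv2.imwrite('pics/w2c.png',cv2.resize(im[90:240,220:400],None,fx=4,fy=4,interpolation=cv2.INTER_CUBIC))
E
```

```text
[482.86823956 171.00635285 331.36742747] [ 3.14133808e+00 -2.94279199e-03 -2.88888358e-01]
bench z -1.2824289310272157
((516.0465698242188, 179.75057983398438), (96.27994537353516, 147.00234985351562), 65.09911346435547) 10.883906116308975
rib 416 ((512.0504760742188, 169.35617065429688), (48.93705749511719, 16.010971069335938), 69.99009704589844) [511.81402562 169.43651556  34.39906425]
```

View pics/w2c.png

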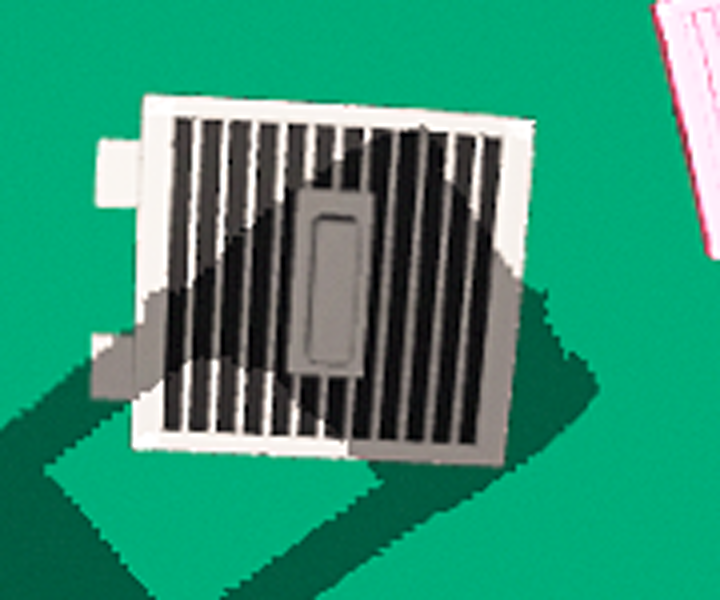

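```bash
cat >> h.py <<'E'
def wray(f,uv,h):
    z=load(f);fx,fy,cx,cy=z['k'];uv=np.atleast_2d(uv).astype(float)
    a=(uv[:,0]-cx)/fx;b=(uv[:,1]-cy)/fy;th=np.hypot(a,b)
    d=np.c_[np.sin(th)*a/th,np.sin(th)*b/th,np.cos(th)]@z['R'];o=-z['R'].T@z['t']
    return o+d*((h-o[2])/d[:,2])[:,None]
E
python3 - <<'E'
from h import *
c=np.array([[145,95],[535,118],[502,467],[132,450]])/4+[220,90]
W=wray('w2',c,11);print(W.round(1))
ctr=W.mean(0);x=(W[1]+W[2]-W[0]-W[3]);y=(W[0]+W[1]-W[2]-W[3])
print(ctr,np.arctan2(x[1],x[0]),np.arctan2(-y[0],y[1]),np.linalg.norm(x)/2,np.linalg.norm(y)/2)
Rt=Ro.from_euler('xyz',[np.pi,0,-0.35]).as_matrix()
rel(T([511.5,169.5,130],Rt)); rel(T([511.5,169.5,16],Rt))
E
```

```text
[[469.1 252.5  11. ]
 [599.5 205.9  11. ]
 [554.8  84.   11. ]
 [424.7 130.6  11. ]]
[512.0600615 168.281884   11.       ] -0.34359582038952935 -0.3504506102095848 138.31677443614217 129.7781373311071
dp [ 27.3  -6.8 201.4] ang [ 0.0002 -0.0029  0.0611] deg 3.5
dp [ 26.9  -6.8 315.4] ang [ 0.0002 -0.0029  0.0611] deg 3.5
```

```bash
python3 -m inch '[{"dp":[27,-6.8,270],"angular":[0,-0.003,0.061],"fingers":0},{"dp":[27,-6.8,270],"angular":[0,-0.003,0.061],"fingers":0},{"dp":[27,-6.8,270],"angular":[0,-0.003,0.061],"fingers":0},{"dp":[27,-6.8,270],"angular":[0,-0.003,0.061],"fingers":0},{"dp":[27,-6.8,270],"angular":[0,-0.003,0.061],"fingers":0},{"dp":[27,-6.8,270],"angular":[0,-0.003,0.061],"fingers":0},{"dp":[27,-6.8,270],"angular":[0,-0.003,0.061],"fingers":0},{"dp":[27,-6.8,270],"angular":[0,-0.003,0.061],"fingers":0},{"dp":[27,-6.8,270],"angular":[0,-0.003,0.061],"fingers":0}]'
python3 - <<'E'
from h import *
Rt=Ro.from_euler('xyz',[np.pi,0,-0.348]).as_matrix()
rel(T([512,169,15.5],Rt))
E
```

```text
clock: 1.95
eef_pos: [506.6, 174.5, 59.3]
tcp_rot: [3.14, 0.006, -0.339]
contact_force: [-0.1, -0.3, -0.0]
opening: 0.998
dp [ 7.2  3.3 43.8] ang [0.0021 0.0057 0.0088] deg 0.6
```

```bash
python3 -m inch '[{"dp":[0,0,0],"angular":[0,0,0],"fingers":0},{"dp":[0,0,0],"angular":[0,0,0],"fingers":0},{"dp":[0,0,0],"angular":[0,0,0],"fingers":0}]'
python3 - <<'E'
from h import *
Rt=Ro.from_euler('xyz',[np.pi,0,-0.348]).as_matrix()
rel(T([512,169,15.5],Rt))
E
```

```text
clock: 2.2
eef_pos: [508.8, 175.0, 62.1]
tcp_rot: [-3.14, 0.0, -0.34]
contact_force: [0.0, 0.4, 1.7]
opening: 1.004
dp [ 5.   4.7 46.6] ang [-0.0019  0.0005  0.0083] deg 0.5
```

```bash
python3 -m inch '[{"dp":[5,4.7,20],"angular":[-0.002,0,0.008],"fingers":0},{"dp":[5,4.7,36],"angular":[-0.002,0,0.008],"fingers":0},{"dp":[5,4.7,46.5],"angular":[-0.002,0,0.008],"fingers":0},{"dp":[5,4.7,46.5],"angular":[-0.002,0,0.008],"fingers":0},{"dp":[5,4.7,46.5],"angular":[-0.002,0,0.008],"fingers":0}]'
python3 - <<'E'
from h import *
Rt=Ro.from_euler('xyz',[np.pi,0,-0.348]).as_matrix()
rel(T([512,169,15.5],Rt))
grab('wrist','w3')
E
```

```text
clock: 2.62
eef_pos: [510.7, 168.4, 14.1]
tcp_rot: [3.139, 0.003, -0.348]
contact_force: [0.2, -0.2, 0.2]
opening: 1.005
dp [ 1.  -1.  -1.4] ang [0.0022 0.0031 0.0001] deg 0.2
```

View pics/w3.png

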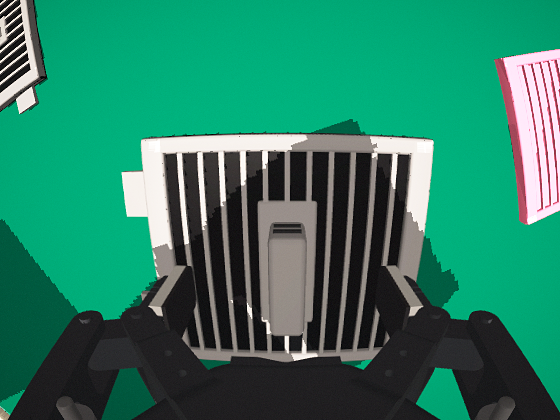

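The rib, from (288,202) to (288,335), sits centred between the open pads at (180,290) and (395,290). I'll close firmly.

```bash
python3 -m inch '[{"dp":[1,0,-0.5],"angular":[0,0,0],"fingers":255},{"dp":[1,0,-0.5],"angular":[0,0,0],"fingers":255},{"dp":[1,0,-0.5],"angular":[0,0,0],"fingers":255},{"dp":[1,0,-0.5],"angular":[0,0,0],"fingers":255},{"dp":[1,0,-0.5],"angular":[0,0,0],"fingers":255},{"dp":[1,0,-0.5],"angular":[0,0,0],"fingers":255},{"dp":[1,0,-0.5],"angular":[0,0,0],"fingers":255},{"dp":[1,0,-0.5],"angular":[0,0,0],"fingers":255},{"dp":[1,0,-0.5],"angular":[0,0,0],"fingers":255},{"dp":[1,0,-0.5],"angular":[0,0,0],"fingers":255}]' 80
```

```text
clock: 3.5
eef_pos: [511.9, 168.1, 14.6]
tcp_rot: [3.14, 0.003, -0.348]
contact_force: [-0.7, -0.4, 5.1]
opening: 0.166
```

```bash
python3 -m inch '[{"dp":[1,0,-40],"angular":[0,0,0],"fingers":255},{"dp":[1,0,-80],"angular":[0,0,0],"fingers":255},{"dp":[1,0,-120],"angular":[0,0,0],"fingers":255},{"dp":[1,0,-160],"angular":[0,0,0],"fingers":255},{"dp":[1,0,-200],"angular":[0,0,0],"fingers":255},{"dp":[1,0,-240],"angular":[0,0,0],"fingers":255},{"dp":[1,0,-280],"angular":[0,0,0],"fingers":255},{"dp":[1,0,-285],"angular":[0,0,0],"fingers":255},{"dp":[1,0,-285],"angular":[0,0,0],"fingers":255}]'
python3 - <<'E'
from h import *
rel(T([530,-380,300],Ro.from_euler('xyz',[np.pi,0,0.15]).as_matrix()));print(monitor.sense()['contact_force'])
E
```

```text
clock: 4.25
eef_pos: [514.9, 168.4, 302.0]
tcp_rot: [-3.14, -0.001, -0.348]
contact_force: [0.2, -0.8, -1.7]
opening: 0.168
dp [201.2 510.3   1.7] ang [-0.0009 -0.0016 -0.4981] deg 28.5
[ 0.1968855  -0.7695237  -1.73151475]
```

```bash
python3 -m inch '[{"dp":[15,38,0],"angular":[0,0,-0.05],"fingers":255},{"dp":[30,76,0],"angular":[0,0,-0.1],"fingers":255},{"dp":[201,510,0],"angular":[0,0,-0.5],"fingers":255},{"dp":[201,510,0],"angular":[0,0,-0.5],"fingers":255},{"dp":[201,510,0],"angular":[0,0,-0.5],"fingers":255},{"dp":[201,510,0],"angular":[0,0,-0.5],"fingers":255},{"dp":[201,510,0],"angular":[0,0,-0.5],"fingers":255},{"dp":[201,510,0],"angular":[0,0,-0.5],"fingers":255},{"dp":[201,510,0],"angular":[0,0,-0.5],"fingers":255},{"dp":[201,510,0],"angular":[0,0,-0.5],"fingers":255},{"dp":[201,510,0],"angular":[0,0,-0.5],"fingers":255},{"dp":[201,510,0],"angular":[0,0,-0.5],"fingers":255}]'; python3 -m inch '[{"dp":[0,60,0],"angular":[0,0,0],"fingers":255},{"dp":[0,60,0],"angular":[0,0,0],"fingers":255},{"dp":[0,60,0],"angular":[0,0,0],"fingers":255},{"dp":[0,60,0],"angular":[0,0,0],"fingers":255},{"dp":[0,60,0],"angular":[0,0,0],"fingers":255}]'
python3 - <<'E'
from h import *
grab('wrist','w4')
E
```

```text
clock: 5.25
eef_pos: [525.6, -318.6, 296.7]
tcp_rot: [-3.139, 0.007, 0.152]
contact_force: [1.5, 0.3, -0.9]
opening: 0.168
clock: 5.67
eef_pos: [535.3, -375.3, 297.4]
tcp_rot: [-3.139, 0.006, 0.152]
contact_force: [0.2, 0.2, -2.5]
opening: 0.172
```

View pics/w4.png

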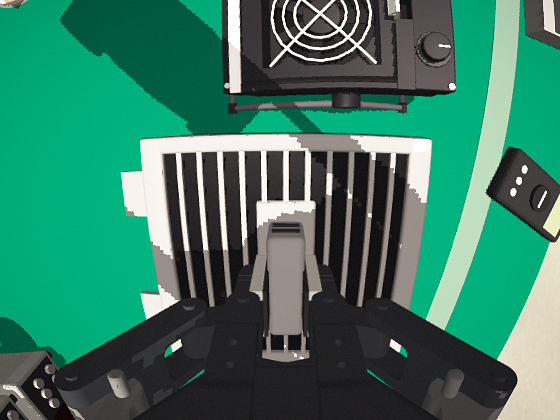

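The held cassette is square in the grip, and the head's near half shows at (340,45). I'll shift up and left to see all of it.

```bash
python3 -m inch '[{"dp":[-5,-35,-35],"angular":[0,0,0],"fingers":255},{"dp":[-10,-70,-70],"angular":[0,0,0],"fingers":255},{"dp":[-10,-75,-90],"angular":[0,0,0],"fingers":255},{"dp":[-10,-75,-90],"angular":[0,0,0],"fingers":255},{"dp":[-10,-75,-90],"angular":[0,0,0],"fingers":255},{"dp":[-10,-75,-90],"angular":[0,0,0],"fingers":255},{"dp":[-10,-75,-90],"angular":[0,0,0],"fingers":255}]'
python3 - <<'E'
from h import *
print(monitor.sense()['eef_pos']);grab('wrist','w5');print(monitor.sense()['eef_pos'])
im=load('w5')['im'];cv2.imwrite('pics/w5c.png',cv2.resize(im[0:190,170:430],None,fx=3,fy=3,interpolation=cv2.INTER_CUBIC))
E
```

```text
clock: 6.3
eef_pos: [514.8, -303.2, 388.1]
tcp_rot: [-3.141, 0.005, 0.153]
contact_force: [0.3, -0.0, -2.7]
opening: 0.168
[ 514.75290262 -303.18816594  388.10369947]
[ 514.74640417 -303.44167595  387.92736198]
```

View pics/w5c.png

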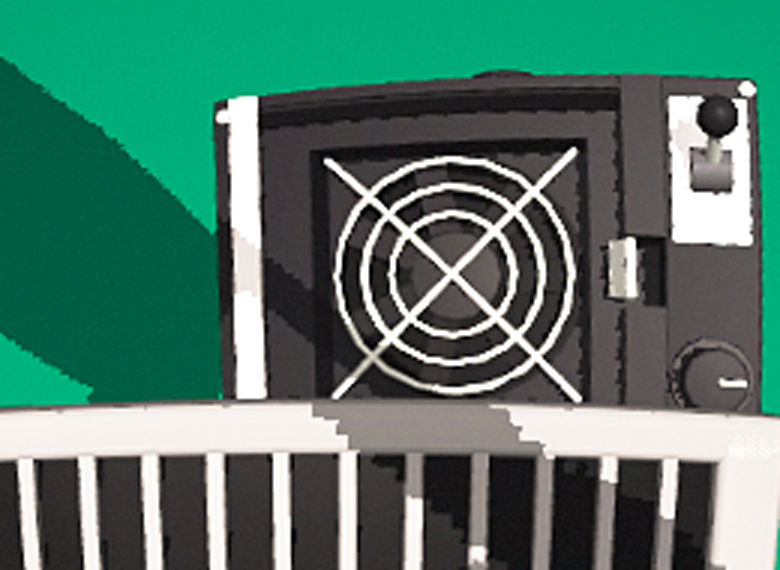

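```bash
cat > fit.py <<'E'
from h import *
from scipy.optimize import least_squares
def pose(p): # x,y,yaw,z,tilt
    return T([p[0],p[1],p[3]],(Ro.from_euler('z',p[2])*Ro.from_euler('y',-p[4])).as_matrix())
def app(M,X): return np.atleast_2d(X)@M[:3,:3].T+M[:3,3]
H=[(106,55,49),(66,11,13.5),(66,-11,13.5),(72.5,11,27.5),(72.5,-11,27.5),(126,80,14)]
px=np.array([(718,116),(609,240),(609,298),(637,240),(637,298),(757,82)])/3+[170,0]
lip=np.array([(260,97),(267,398)])/3+[170,0]
def res(p):
    M=pose(p);e=(wproj('w5',app(M,H))-px).ravel()
    l=wproj('w5',app(M,[(-77,68,13.5),(-77,-20,13.5)]))
    d=lip[1]-lip[0];n=np.array([-d[1],d[0]])/np.hypot(*d)
    return np.r_[e,(l-lip[0])@n*2,(p[3]-125)/2,(p[4]-.2618)/.02]
s=least_squares(res,[546,-200,.158,125,.2618],loss='soft_l1');print(s.x.round(3));print(s.fun.round(1))
M=pose(s.x);np.save('head.npy',M)
X,ok,im=wcloud('w5')
L=(X-M[:3,3])@M[:3,:3]
sel=ok&(np.arange(420)[:,None]<132)&(L[...,2]>5)&(L[...,2]<25)&(abs(L[...,1])<90)
A=sel&(L[...,0]>-91)&(L[...,0]<-80);print('lip z',np.median(L[A][:,2]))
A=sel&(L[...,0]>80)&(L[...,0]<122);print('strip z',np.median(L[A][:,2]),A.sum())
b=im.copy();
for q in wproj('w5',app(M,H+[(-77,68,13.5),(-77,-20,13.5),(-94,68,13.5),(72,68,13.5),(-94,80,13.5)])): cv2.circle(b,tuple((q).astype(int)),1,(0,0,255),-1)
cv2.imwrite('pics/fit1.png',cv2.resize(b[0:150,230:430],None,fx=4,fy=4,interpolation=cv2.INTER_NEAREST))
E
python3 fit.py
```

```text
[ 5.39821e+02 -1.92280e+02  6.46100e+00  1.22254e+02  2.63000e-01]
[ 1.   0.4  1.3  1.   1.5  0.1 -2.3 -0.2 -2.1 -0.4  0.6 -0.8  0.5  0.1
 -1.4  0.1]
lip z 15.488940999657842
strip z 16.335954614256693 2978
```

View pics/fit1.png

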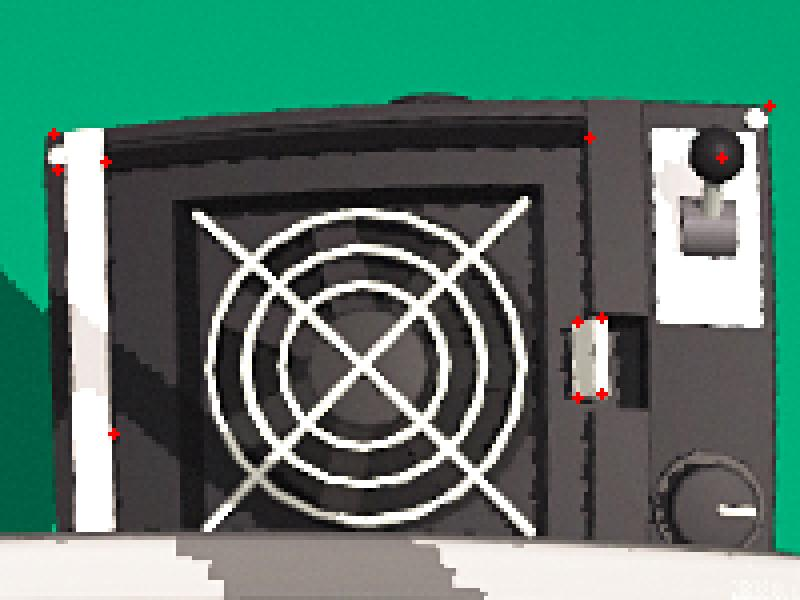

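```bash
sed -i 's#(p\[3\]-125)/2,(p\[4\]-.2618)/.02#(p[3]-125)/.3,(p[4]-.2618)/.002#' fit.py; python3 fit.py
cat > hand.py <<'E'
from h import *
from scipy.optimize import least_squares
import sys
im=load('w5')['im']
cv2.imwrite('pics/w5d.png',cv2.resize(im[120:320,110:450],None,fx=2.3,fy=2.3,interpolation=cv2.INTER_CUBIC))
X,ok,_=wcloud('w5');M=cur();L=(X-M[:3,3])@M[:3,:3]
for u,v in [(160,145),(290,145),(420,145),(415,220),(160,220),(288,230),(287,280),(135,195)]: print((u,v),L[v,u].round(1))
E
python3 hand.py
```

```text
[ 5.39962e+02 -1.92604e+02  6.46200e+00  1.24928e+02  2.62000e-01]
[ 2.   0.1  2.   1.   2.2  0.2 -1.6 -0.2 -1.3 -0.2  1.5 -1.1  0.8  0.3
 -0.2  0. ]
lip z 12.798311940525497
strip z 13.914457653011377 3049
(160, 145) [-59.4 -62.6   4.5]
(290, 145) [  1.6 -61.2   3.6]
(420, 145) [ 62.9 -63.2   3.5]
(415, 220) [ 64.6 -25.6   4.8]
(160, 220) [-62.7 -25.6   4.2]
(288, 230) [  0.7 -27.3 -13.1]
(287, 280) [  0.3  -7.6 -20.8]
(135, 195) [-78.7 -36.8  11.2]
```

View pics/w5d.png

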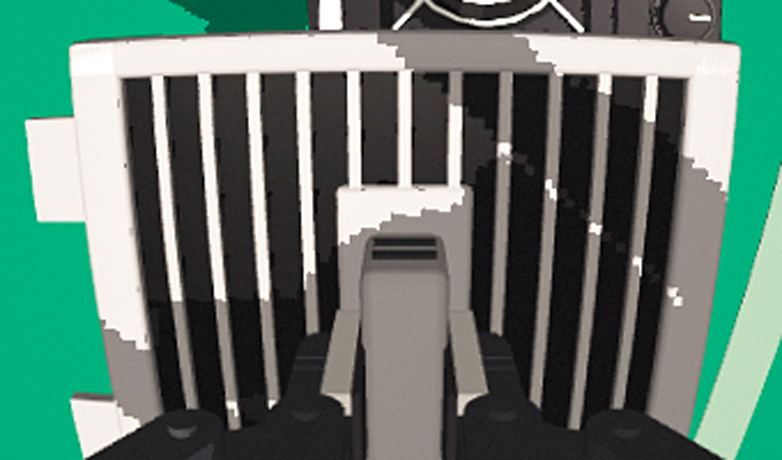

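```bash
cat > hand.py <<'E'
from h import *
from scipy.optimize import least_squares
M=T([514.75,-303.25,388.05],cur()[:3,:3])
C=[(-70,65,12),(70,65,12),(-86,48,4),(-86,24,4)]
px=np.array([(72,44),(740,44),(26,120),(38,221)])/2.3+[110,120]
def hp(p): # cassette origin in tool (panel centre underside), small rot
    return T(p[:3],(Ro.from_rotvec(p[3:])*Ro.from_euler('x',np.pi)).as_matrix())
def res(p):
    G=M@hp(p);e=wproj('w5',np.array(C)@G[:3,:3].T+G[:3,3])-px
    return np.r_[e.ravel(),(p[2]-15)/1,p[3]/.01,p[4]/.02,p[5]/.02]
s=least_squares(res,[0,0,15,0,0,0]);print(s.x.round(3),s.fun.round(1))
np.save('hand.npy',hp(s.x))
E
python3 hand.py
```

```text
[ 2.1100e-01 -8.4800e-01  1.6346e+01 -1.0000e-02 -8.0000e-03 -0.0000e+00] [-1.3 -0.2  0.8  0.2  0.4  0.   0.2  0.1  1.3 -1.  -0.4 -0. ]
```

```bash
cat > plan.py <<'E'
from h import *
Hd=T([540,-192.6,125],(Ro.from_euler('z',.179)*Ro.from_euler('y',-.2618)).as_matrix())
hand=T([0,-0.8,15],Ro.from_euler('x',np.pi).as_matrix())
def tool(tip,deg,H=Hd,h=hand):
    R=Ro.from_euler('y',-deg,degrees=True).as_matrix()
    return H@T(np.array(tip,float)+R@[86,0,0],R)@np.linalg.inv(h)
def tipnow(H=Hd,h=hand):
    C=np.linalg.inv(H)@cur()@h
    f=lambda x:(C@np.r_[x,1])[:3].round(1)
    print('tabs',f([-86,0,0]),'free',f([70,0,0]),'tilt',np.degrees(np.arctan2(C[2,0],C[0,0])).round(2),'rpy',Ro.from_matrix(C[:3,:3]).as_euler('xyz',degrees=True).round(2))
E
python3 - <<'E'
from plan import *
tipnow();G=tool([-68,0,110],14);print(G.round(2));rel(G)
E
```

```text
tabs [ -61.9 -101.4  273.8] free [  88.5 -105.6  232.5] tilt -15.33 rpy [-0.35 15.33 -1.59]
[[ 8.6000e-01  1.8000e-01  4.8000e-01  5.1435e+02]
 [ 1.6000e-01 -9.8000e-01  9.0000e-02 -1.9805e+02]
 [ 4.8000e-01 -0.0000e+00 -8.7000e-01  2.6847e+02]
 [ 0.0000e+00  0.0000e+00  0.0000e+00  1.0000e+00]]
dp [  16.3 -104.1  119.5] ang [ 0.0056  0.5119 -0.0266] deg 29.4
```

```bash
python3 -m inch '[{"dp":[3,-20,24],"angular":[0,0.1,-0.005],"fingers":255},{"dp":[6,-40,48],"angular":[0,0.2,-0.01],"fingers":255},{"dp":[10,-60,72],"angular":[0,0.3,-0.015],"fingers":255},{"dp":[13,-80,96],"angular":[0,0.4,-0.02],"fingers":255},{"dp":[16.3,-104,119.5],"angular":[0.006,0.512,-0.027],"fingers":255},{"dp":[16.3,-104,119.5],"angular":[0.006,0.512,-0.027],"fingers":255},{"dp":[16.3,-104,119.5],"angular":[0.006,0.512,-0.027],"fingers":255},{"dp":[16.3,-104,119.5],"angular":[0.006,0.512,-0.027],"fingers":255},{"dp":[16.3,-104,119.5],"angular":[0.006,0.512,-0.027],"fingers":255},{"dp":[16.3,-104,119.5],"angular":[0.006,0.512,-0.027],"fingers":255}]'
python3 - <<'E'
from plan import *
tipnow();rel(tool([-68,0,40],14));print(monitor.sense()['qpos'])
grab('wrist','w6')
E
```

```text
clock: 7.18
eef_pos: [517.1, -200.2, 271.9]
tcp_rot: [3.137, -0.51, 0.182]
contact_force: [-1.1, -0.3, -1.6]
opening: 0.168
tabs [-64.7  -2.8 112.5] free [ 86.5  -2.5 150.8] tilt 14.2 rpy [ -0.21 -14.2    0.13]
dp [-20.9  -2.8  69.8] ang [ 0.0031 -0.0035  0.0022] deg 0.3
[-0.57963739  0.02851488  2.04836736  0.5137608   0.74549436 -1.08577421]
```

View pics/w6.png

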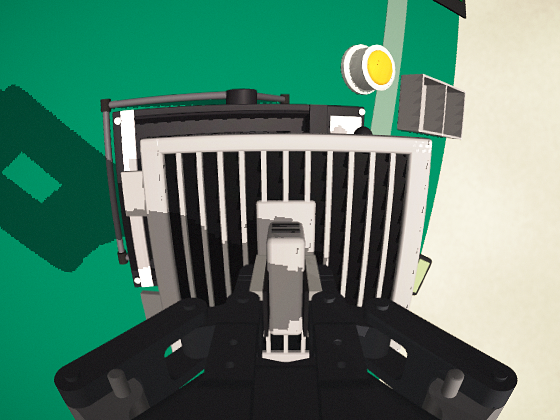

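The cassette is tilted above the head. The lip shows at (130,150)-(145,280) and the strip corner at (362,111). I'll lower it part way.

```bash
python3 -m inch '[{"dp":[-6,-1,20],"angular":[0,0,0],"fingers":255},{"dp":[-12,-2,40],"angular":[0,0,0],"fingers":255},{"dp":[-18,-2.8,60],"angular":[0.003,-0.003,0],"fingers":255},{"dp":[-21,-2.8,70],"angular":[0.003,-0.003,0],"fingers":255},{"dp":[-21,-2.8,70],"angular":[0.003,-0.003,0],"fingers":255},{"dp":[-21,-2.8,70],"angular":[0.003,-0.003,0],"fingers":255},{"dp":[-21,-2.8,70],"angular":[0.003,-0.003,0],"fingers":255},{"dp":[-21,-2.8,70],"angular":[0.003,-0.003,0],"fingers":255}]'
python3 - <<'E'
from plan import *
tipnow();rel(tool([-68,0,6],14))
grab('wrist','w7')
im=load('w7')['im'];cv2.imwrite('pics/w7c.png',cv2.resize(im[60:310,80:400],None,fx=2.4,fy=2.4,interpolation=cv2.INTER_CUBIC))
E
```

```text
clock: 7.9
eef_pos: [530.8, -193.6, 200.1]
tcp_rot: [3.141, -0.507, 0.181]
contact_force: [0.5, -0.6, -1.6]
opening: 0.167
tabs [-69.2   1.3  39.5] free [82.1  1.5 77.4] tilt 14.05 rpy [  0.02 -14.05   0.09]
dp [-6.9  1.4 32.9] ang [-0.0007 -0.0008  0.0016] deg 0.1
```

View pics/w7c.png

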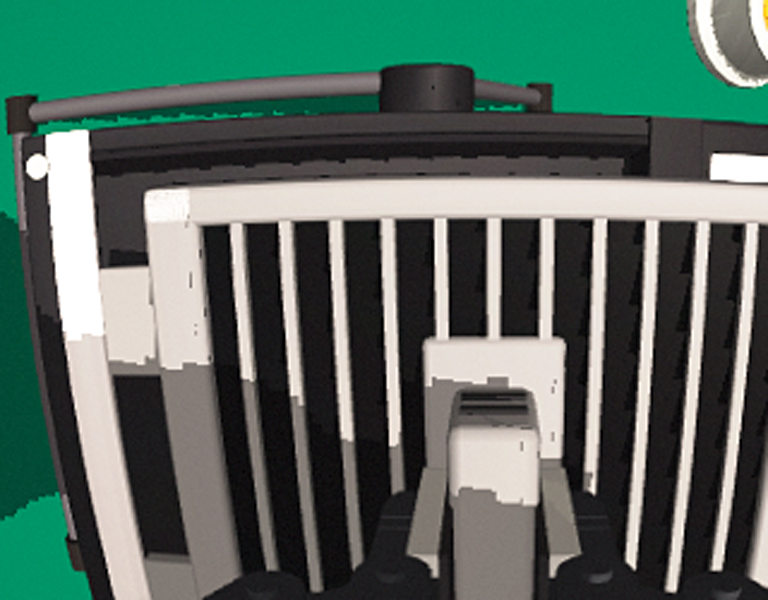

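Run:
```python
from plan import *
X=[(-77,80,13.5),(-77,40,13.5),(-77,0,13.5),(72,80,14),(72,68,13.5),(-96,80,14)]
q=wproj('w7',np.array(X)@Hd[:3,:3].T+Hd[:3,3]); print(((q-[80,60])*2.4).round())
C=T([530.8,-193.6,200.1],cur()[:3,:3])@hand
X=[(-70,65,12),(-86,48,4),(-86,24,4)]
q=wproj('w7',np.array(X)@C[:3,:3].T+C[:3,3]); print(((q-[80,60])*2.4).round())
q=wproj('w7',np.array([[0,0,0],[0,10,0],[10,0,0]])@Hd[:3,:3].T+Hd[:3,3]);print((q-q[0])*2.4)
```

```text
[[ 95. 132.]
 [107. 288.]
 [126. 434.]
 [659. 119.]
 [658. 162.]
 [ 26. 139.]]
[[143. 190.]
 [100. 270.]
 [112. 376.]]
[[  0.           0.        ]
 [ -1.18494109 -33.07061585]
 [ 33.9869158   -2.57499038]]
```

The overlay agrees in y. In x the lip sits about 2 mm further down-slope than my fit, so I shift the head estimate and go in.

```bash
sed -i 's/540,-192.6,125/538.1,-192.9,125/' plan.py
python3 - <<'E'
from plan import *
tipnow();c=cur();rel(tool([-69,0,6],14),c);rel(tool([-84.5,0,1.5],14),c)
E
```

```text
tabs [-67.5   1.3  39. ] free [83.8  1.6 76.8] tilt 14.05 rpy [  0.02 -14.05   0.09]
dp [-9.4  1.5 31.7] ang [-0.0008 -0.0008  0.0014] deg 0.1
dp [-25.6   1.4  32.3] ang [-0.0008 -0.0008  0.0014] deg 0.1
```

```bash
python3 -m inch '[{"dp":[-4,0.7,12],"angular":[0,0,0],"fingers":255},{"dp":[-7,1.4,22],"angular":[0,0,0],"fingers":255},{"dp":[-9.4,1.4,29],"angular":[0,0,0],"fingers":255},{"dp":[-9.4,1.4,31.5],"angular":[0,0,0],"fingers":255},{"dp":[-9.4,1.4,31.5],"angular":[0,0,0],"fingers":255},{"dp":[-9.4,1.4,31.5],"angular":[0,0,0],"fingers":255},{"dp":[-9.4,1.4,31.5],"angular":[0,0,0],"fingers":255}]'
python3 - <<'E'
from plan import *
tipnow();c=cur();rel(tool([-84.5,0,1.5],14),c);print(monitor.sense()['contact_force'])
grab('wrist','w8')
im=load('w8')['im'];cv2.imwrite('pics/w8c.png',cv2.resize(im[60:310,80:400],None,fx=2.4,fy=2.4,interpolation=cv2.INTER_CUBIC))
E
```

```text
clock: 8.53
eef_pos: [537.6, -193.3, 167.2]
tcp_rot: [-3.141, -0.506, 0.18]
contact_force: [-0.7, 0.1, -2.1]
opening: 0.165
tabs [-69.5   0.4   5.6] free [81.9  0.6 43.3] tilt 13.99 rpy [  0.07 -13.99   0.07]
dp [-15.6   0.4   0.3] ang [-0.0015  0.0001  0.0012] deg 0.1
[-0.68392882  0.13627301 -2.07208938]
```

View pics/w8c.png

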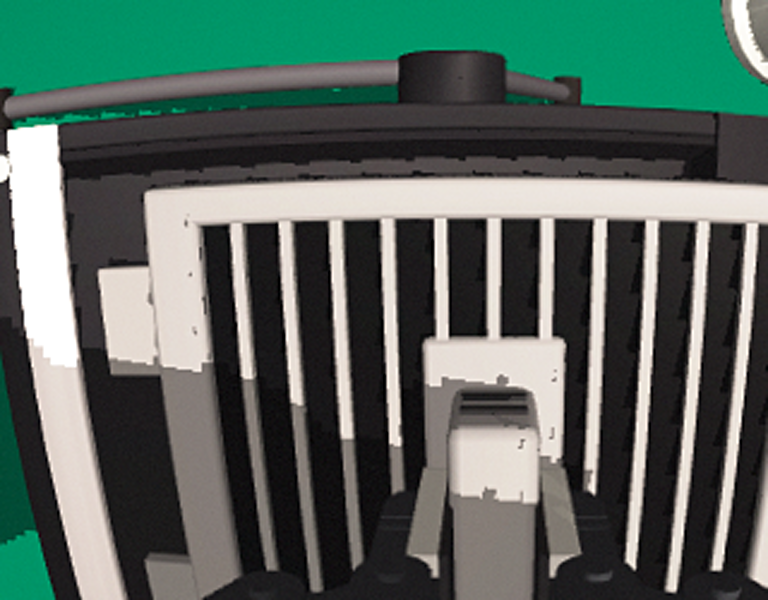

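The tab at (100,270) lies just inside the lip edge at (72,290), with no contact. I'll slide it under.

```bash
python3 -m inch '[{"dp":[-4,0.2,0],"angular":[0,0,0],"fingers":255},{"dp":[-8,0.4,0.2],"angular":[0,0,0],"fingers":255},{"dp":[-12,0.4,0.3],"angular":[0,0,0],"fingers":255},{"dp":[-15.5,0.4,0.3],"angular":[0,0,0],"fingers":255},{"dp":[-15.5,0.4,0.3],"angular":[0,0,0],"fingers":255},{"dp":[-15.5,0.4,0.3],"angular":[0,0,0],"fingers":255},{"dp":[-15.5,0.4,0.3],"angular":[0,0,0],"fingers":255}]'
python3 - <<'E'
from plan import *
tipnow();print(monitor.sense()['contact_force'])
grab('wrist','w9');grab('scene','s9')
im=load('w9')['im'];cv2.imwrite('pics/w9c.png',cv2.resize(im[60:310,80:400],None,fx=2.4,fy=2.4,interpolation=cv2.INTER_CUBIC))
im=load('s9')['im'];cv2.imwrite('pics/s9c.png',cv2.resize(im[180:340,130:330],None,fx=3.5,fy=3.5,interpolation=cv2.INTER_CUBIC))
E
```

```text
clock: 9.17
eef_pos: [524.2, -196.1, 158.9]
tcp_rot: [-3.14, -0.506, 0.18]
contact_force: [0.5, -0.1, -1.5]
opening: 0.167
tabs [-84.8   0.1   1.1] free [66.6  0.2 38.7] tilt 13.96 rpy [  0.09 -13.96   0.04]
[ 0.54003411 -0.05555269 -1.51781853]
```

View pics/w9c.png

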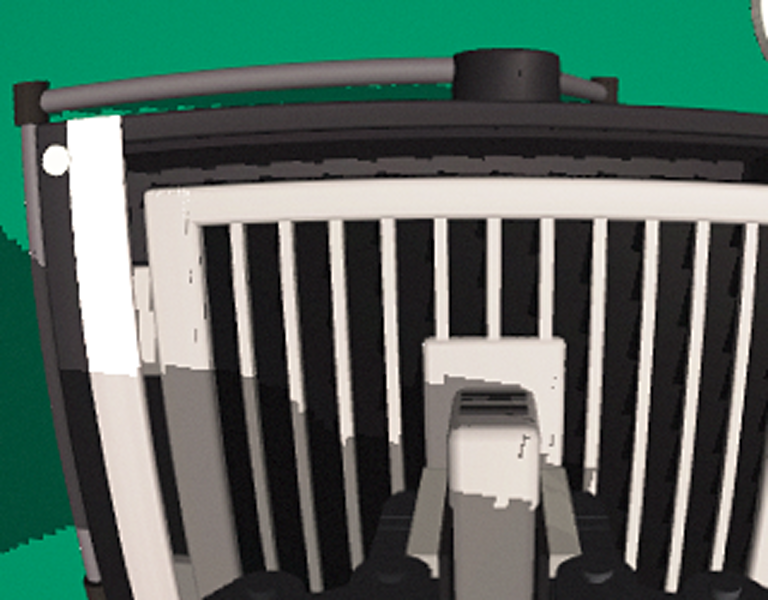

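View pics/s9c.png

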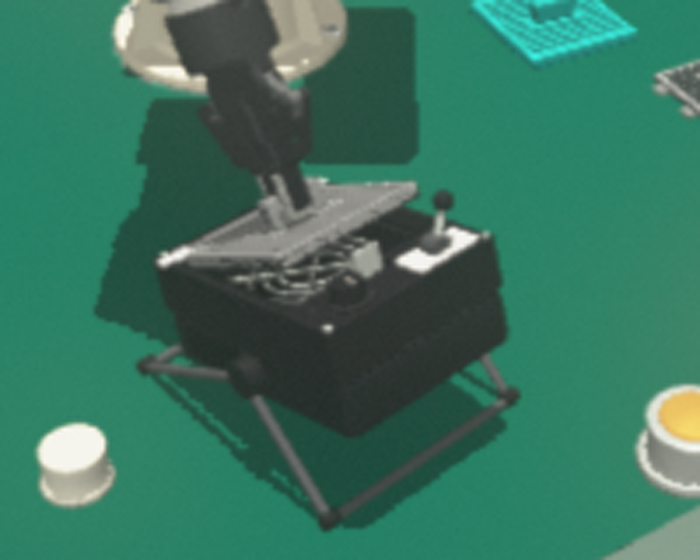

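The tabs have gone under the lip, with the lip edge at (130,290) covering them, and the plain edge is up over the catch. Step 1's condition holds. Now I lower the edge about the tab tips.

Run:
```python
from plan import *
c=cur()
for a in (11,8,6,5,4,3): print(a);rel(tool([-85.3,0,0.8],a),c)
```

```text
11
dp [-0.   0.2  4.6] ang [-0.0018 -0.0518  0.0011] deg 3.0
8
dp [0.4 0.2 9.2] ang [-0.0018 -0.1042  0.0011] deg 6.0
6
dp [ 0.6  0.2 12.2] ang [-0.0018 -0.1391  0.0012] deg 8.0
5
dp [ 0.6  0.2 13.7] ang [-0.0018 -0.1565  0.0012] deg 9.0
4
dp [ 0.6  0.2 15.3] ang [-0.0018 -0.174   0.0012] deg 10.0
3
dp [ 0.6  0.2 16.8] ang [-0.0017 -0.1914  0.0012] deg 11.0
```

```bash
python3 -m inch '[{"dp":[0,0,0],"angular":[0,0,0],"fingers":255},{"dp":[0,0.2,2.3],"angular":[0,-0.026,0],"fingers":255},{"dp":[0,0.2,4.6],"angular":[0,-0.052,0],"fingers":255},{"dp":[0.2,0.2,6.9],"angular":[0,-0.078,0],"fingers":255},{"dp":[0.4,0.2,9.2],"angular":[0,-0.104,0],"fingers":255},{"dp":[0.6,0.2,12.2],"angular":[0,-0.139,0],"fingers":255},{"dp":[0.6,0.2,12.2],"angular":[0,-0.139,0],"fingers":255},{"dp":[0.6,0.2,12.2],"angular":[0,-0.139,0],"fingers":255}]'
python3 - <<'E'
from plan import *
tipnow();print(monitor.sense()['wrist_torque'])
c=cur()
for a in (5,4,3,2,1,0,-.6): print(a);rel(tool([-85.3,0,0.5],a),c)
E
```

```text
clock: 9.93
eef_pos: [530.7, -194.7, 148.3]
tcp_rot: [-3.14, -0.367, 0.182]
contact_force: [-1.5, -0.6, -2.0]
opening: 0.168
tabs [-85.2   0.2   0.5] free [69.9  0.5 16.9] tilt 6.02 rpy [ 0.12 -6.02  0.14]
[-0.25414335  0.50253759 -0.05357355]
5
dp [0.2 0.3 1.6] ang [-0.0023 -0.0179  0.0024] deg 1.0
4
dp [0.4 0.3 3.1] ang [-0.0022 -0.0353  0.0024] deg 2.0
3
dp [0.6 0.3 4.6] ang [-0.0022 -0.0528  0.0024] deg 3.0
2
dp [0.8 0.4 6.1] ang [-0.0022 -0.0702  0.0024] deg 4.0
1
dp [0.9 0.4 7.6] ang [-0.0022 -0.0877  0.0024] deg 5.0
0
dp [1.  0.4 9.1] ang [-0.0021 -0.1051  0.0025] deg 6.0
-0.6
dp [ 1.1  0.4 10.1] ang [-0.0021 -0.1156  0.0025] deg 6.6
```

```bash
python3 -m inch '[{"dp":[0.2,0.3,1.6],"angular":[-0.002,-0.018,0.002],"fingers":255},{"dp":[0.4,0.3,3.1],"angular":[-0.002,-0.035,0.002],"fingers":255},{"dp":[0.4,0.3,3.1],"angular":[-0.002,-0.035,0.002],"fingers":255}]';python3 -m inch '[{"dp":[0.1,0,1.5],"angular":[0,-0.0175,0],"fingers":255},{"dp":[0.3,0,3],"angular":[0,-0.035,0],"fingers":255},{"dp":[0.3,0,3],"angular":[0,-0.035,0],"fingers":255},{"dp":[0.3,0,3],"angular":[0,-0.035,0],"fingers":255}]'
python3 - <<'E'
from plan import *
tipnow();print(monitor.sense()['wrist_torque'])
c=cur()
for a in (1,0,-.6): print(a);rel(tool([-85.3,0,0.5],a),c)
E
```

```text
clock: 10.18
eef_pos: [531.8, -194.8, 145.6]
tcp_rot: [-3.141, -0.331, 0.178]
contact_force: [-1.7, -0.1, -1.8]
opening: 0.167
clock: 10.52
eef_pos: [532.8, -194.5, 142.6]
tcp_rot: [-3.141, -0.297, 0.179]
contact_force: [-1.6, 0.4, -2.3]
opening: 0.164
tabs [-86.2   0.2   0.4] free [69.7  0.2  5.8] tilt 2.01 rpy [ 0.04 -2.01 -0.03]
[-0.10511018  0.60498508 -0.06203777]
1
dp [1.1 0.2 1.4] ang [-0.0007 -0.0176 -0.0005] deg 1.0
0
dp [1.3 0.2 2.9] ang [-0.0007 -0.035  -0.0005] deg 2.0
-0.6
dp [1.5 0.2 3.8] ang [-0.0007 -0.0455 -0.0005] deg 2.6
```

```bash
python3 -m inch '[{"dp":[0.4,0.2,1],"angular":[0,-0.012,0],"fingers":255},{"dp":[0.8,0.2,2],"angular":[0,-0.024,0],"fingers":255},{"dp":[1.2,0.2,2.9],"angular":[0,-0.035,0],"fingers":255},{"dp":[1.2,0.2,2.9],"angular":[0,-0.035,0],"fingers":255},{"dp":[1.2,0.2,2.9],"angular":[0,-0.035,0],"fingers":255}]'
python3 - <<'E'
from plan import *
tipnow();print(monitor.sense()['wrist_torque'])
grab('wrist','w10');grab('scene','s10')
im=load('w10')['im'];cv2.imwrite('pics/w10c.png',cv2.resize(im[60:310,130:450],None,fx=2.4,fy=2.4,interpolation=cv2.INTER_CUBIC))
im=load('s10')['im'];cv2.imwrite('pics/s10c.png',cv2.resize(im[200:310,160:290],None,fx=5,fy=5,interpolation=cv2.INTER_CUBIC))
E
```

```text
clock: 10.93
eef_pos: [536.0, -194.7, 140.7]
tcp_rot: [3.141, -0.262, 0.179]
contact_force: [-0.5, -0.2, -1.7]
opening: 0.173
tabs [-84.2  -0.5   0.8] free [71.8 -0.6  0.9] tilt 0.03 rpy [-0.03 -0.03 -0.02]
[-0.0653943   0.22831028  0.00891815]
```

View pics/w10c.png

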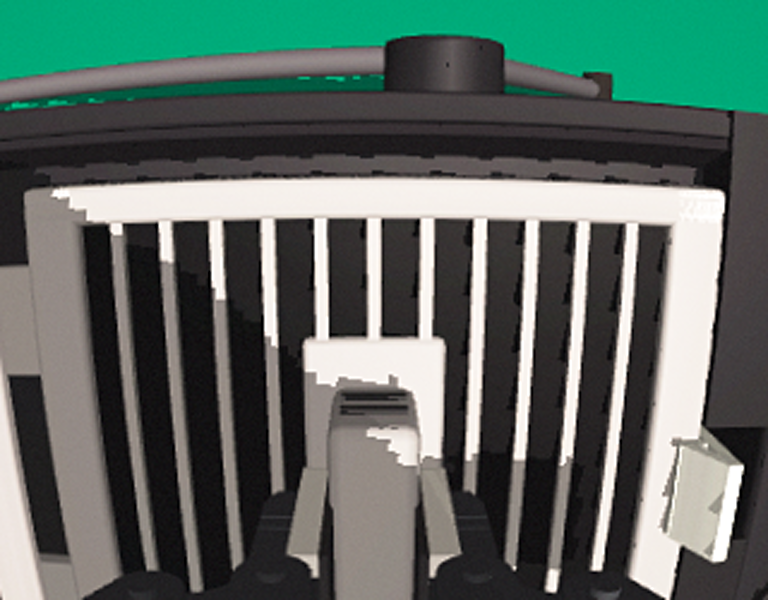

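View pics/s10c.png

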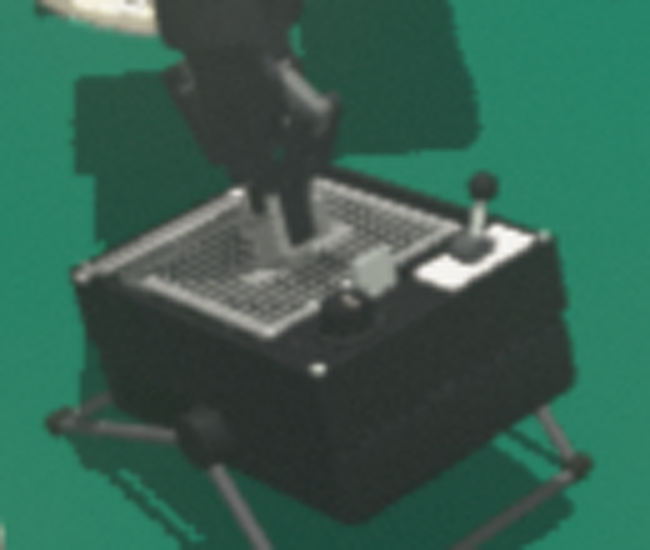

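The nose, left edge at (668,520), now overlaps the frame whose edge is at (710,430). It looks snapped. A light extra press will confirm it bottoms out.

```bash
python3 -m inch '[{"dp":[-0.5,0,1.5],"angular":[0,0,0],"fingers":255},{"dp":[-0.5,0,2.5],"angular":[0,-0.005,0],"fingers":255},{"dp":[-0.5,0,2.5],"angular":[0,-0.01,0],"fingers":255},{"dp":[-0.5,0,2.5],"angular":[0,-0.01,0],"fingers":255}]'
python3 - <<'E'
from plan import *
tipnow();print(monitor.sense()['wrist_torque'])
E
```

```text
clock: 11.37
eef_pos: [535.5, -194.8, 139.3]
tcp_rot: [3.141, -0.252, 0.178]
contact_force: [-10.4, 1.2, 15.7]
opening: 0.169
tabs [-85.2  -0.5   0.4] free [70.8 -0.6 -1.1] tilt -0.56 rpy [-0.03  0.56 -0.03]
[0.27420322 0.63596851 0.15038492]
```

```bash
python3 -m inch '[{"dp":[0.2,0,-2],"angular":[0,0.005,0],"fingers":150},{"dp":[0.2,0,-2],"angular":[0,0.005,0],"fingers":150},{"dp":[0.2,0,-2],"angular":[0,0.005,0],"fingers":150},{"dp":[0.2,0,-2],"angular":[0,0.005,0],"fingers":150},{"dp":[0.2,0,-2],"angular":[0,0.005,0],"fingers":150},{"dp":[0.2,0,-30],"angular":[0,0.005,0],"fingers":150},{"dp":[0.2,0,-65],"angular":[0,0.005,0],"fingers":150},{"dp":[0.2,0,-100],"angular":[0,0.005,0],"fingers":150},{"dp":[0.2,0,-130],"angular":[0,0.005,0],"fingers":150},{"dp":[0.2,0,-130],"angular":[0,0.005,0],"fingers":150},{"dp":[0.2,0,-130],"angular":[0,0.005,0],"fingers":150}]'
python3 - <<'E'
from plan import *
print(monitor.sense()['eef_pos'])
grab('wrist','w11')
im=load('w11')['im'];cv2.imwrite('pics/w11c.png',cv2.resize(im[60:310,130:450],None,fx=2.4,fy=2.4,interpolation=cv2.INTER_CUBIC))
E
```

```text
clock: 12.28
eef_pos: [504.5, -200.9, 265.8]
tcp_rot: [3.139, -0.259, 0.178]
contact_force: [0.6, -0.3, -1.1]
opening: 0.408
[ 504.54282163 -200.91722742  265.78105177]
```

View pics/w11c.png

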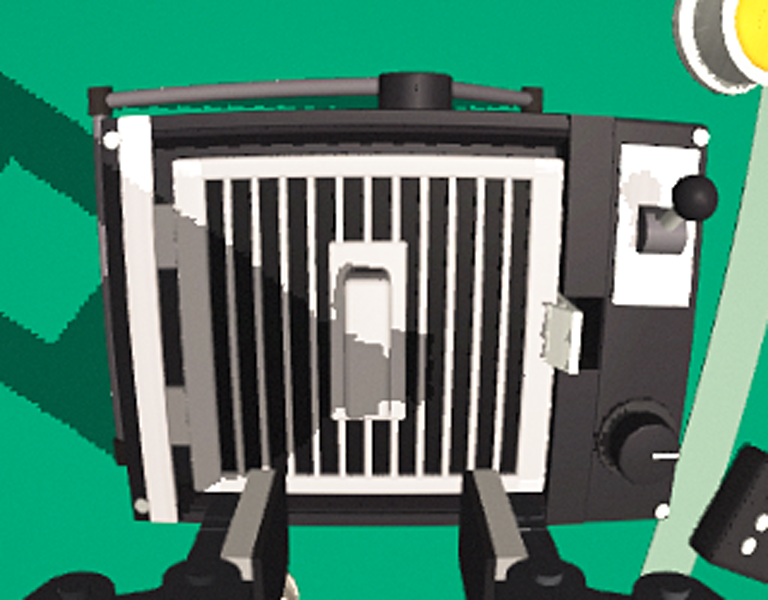

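All of the head is now visible: the cassette is seated, the catch nose at (545,335) overlaps its frame, and the lever ball is at (695,198). I'll verify flatness with depth and plan the lever swing.

Run:
```python
from plan import *
X,ok,im=wcloud('w11')
L=(X-Hd[:3,3])@Hd[:3,:3]
def at(u,v,k=3):
    u=int(u/2.4+130);v=int(v/2.4+60);return np.median(L[v-k:v+k+1,u-1:u+2].reshape(-1,3),0).round(1)
for n,p in dict(lipL=(140,180),lipR=(165,480),stripM=(660,360),stripC=(585,230),frTL=(190,172),frTR=(545,190),frR=(540,250),frR2=(530,420),frT=(380,167),frL=(197,350),ball=(695,198),nose=(548,335)).items(): print(n,at(*p,k=1))
H=[(106,55,49),(66,11,13.5),(66,-11,13.5),(-77,80,13.5),(-77,-80,13.5),(126,80,14),(126,-80,14),(72,80,14)]
print(((wproj('w11',np.array(H)@Hd[:3,:3].T+Hd[:3,3])-[130,60])*2.4).round())
```

```text
lipL [-81.5  57.4  12.2]
lipR [-81.  -59.9  13.1]
stripM [112.1  -9.5  13.1]
stripC [77.7 39.9 12.7]
frTL [-63.2  60.   10.8]
frTR [63.4 53.1 10.5]
frR [62.5 31.3 10.9]
frR2 [ 61.7 -34.3  10.9]
frT [ 4.4 60.5 11.3]
frL [-63.3  -5.9  11. ]
ball [102.2  56.3  54.7]
nose [65.9  0.9 15.2]
[[697. 200.]
 [548. 306.]
 [545. 364.]
 [149. 117.]
 [178. 526.]
 [712. 126.]
 [670. 523.]
 [572. 116.]]
```

```bash
cat >> plan.py <<'E'
def ft(p): return Hd@T(np.array(p,float),Ro.from_euler('x',np.pi).as_matrix())
def hnow(): print('tcp in head',(np.linalg.inv(Hd)@cur())[:3,3].round(1))
E
python3 - <<'E'
from plan import *
hnow();rel(ft([106,90,100]));rel(ft([106,90,42]))
E
```

```text
tcp in head [  2.1  -1.3 143.4]
dp [104.  -91.4  42.8] ang [ 0.0007  0.0048 -0.0008] deg 0.3
dp [104.3 -91.4 100.8] ang [ 0.0007  0.0048 -0.0008] deg 0.3
```

```bash
python3 -m inch '[{"dp":[25,-22,0],"angular":[0,0,0],"fingers":255},{"dp":[50,-44,0],"angular":[0,0,0],"fingers":255},{"dp":[75,-66,0],"angular":[0,0.005,0],"fingers":255},{"dp":[104,-91,10],"angular":[0,0.005,0],"fingers":255},{"dp":[104,-91,40],"angular":[0,0.005,0],"fingers":255},{"dp":[104,-91,70],"angular":[0,0.005,0],"fingers":255},{"dp":[104,-91,90],"angular":[0,0.005,0],"fingers":255},{"dp":[104,-91,100],"angular":[0,0.005,0],"fingers":255},{"dp":[104,-91,100],"angular":[0,0.005,0],"fingers":255},{"dp":[104,-91,100],"angular":[0,0.005,0],"fingers":255}]'
python3 - <<'E'
from plan import *
hnow();rel(ft([106,70,42]));grab('wrist','w12');grab('scene','s12')
im=load('s12')['im'];cv2.imwrite('pics/s12c.png',cv2.resize(im[200:310,160:310],None,fx=5,fy=5,interpolation=cv2.INTER_CUBIC))
E
```

```text
clock: 13.17
eef_pos: [611.2, -88.3, 192.6]
tcp_rot: [-3.141, -0.259, 0.178]
contact_force: [-0.4, -0.8, -0.6]
opening: 0.002
tcp in head [105.   89.9  41.9]
dp [ 1.1 19.9 -0.2] ang [-0.0007  0.0024 -0.001 ] deg 0.2
```

View pics/s12c.png

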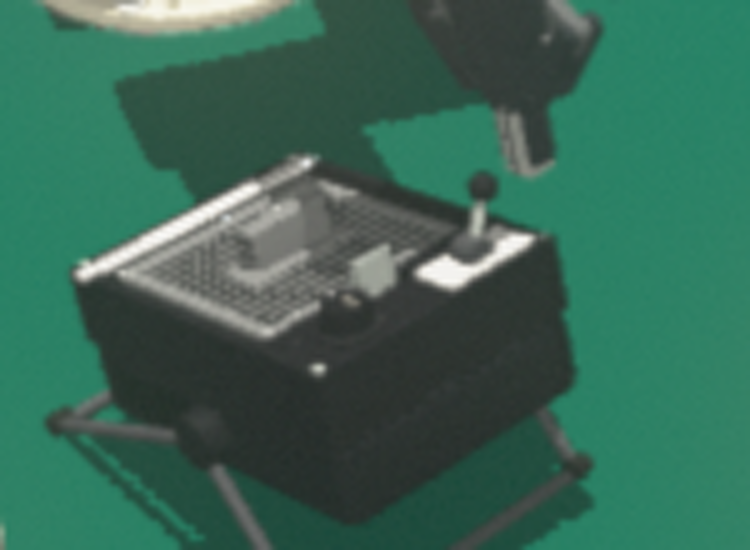

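View pics/w12.png

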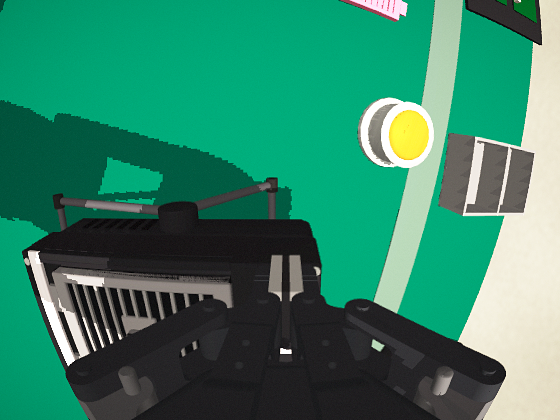

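The shut fingertips stand just left of the ball, ball at (482,186) and tips at (525,165). Now I push it across.

```bash
python3 -m inch '[{"dp":[1,8,0],"angular":[0,0,0],"fingers":255},{"dp":[1,15,0],"angular":[0,0,0],"fingers":255},{"dp":[1,21,0],"angular":[0,0,0],"fingers":255},{"dp":[1,27,0],"angular":[0,0,0],"fingers":255},{"dp":[1,33,0],"angular":[0,0,0],"fingers":255},{"dp":[1,39,0],"angular":[0,0,0],"fingers":255},{"dp":[1,44,0],"angular":[0,0,0],"fingers":255},{"dp":[1,44,0],"angular":[0,0,0],"fingers":255},{"dp":[1,44,0],"angular":[0,0,0],"fingers":255}]'
python3 - <<'E'
from plan import *
hnow();grab('scene','s13');print(monitor.sense()['contact_force'])
im=load('s13')['im'];cv2.imwrite('pics/s13c.png',cv2.resize(im[200:310,160:310],None,fx=5,fy=5,interpolation=cv2.INTER_CUBIC))
E
```

```text
clock: 14.02
eef_pos: [620.4, -131.9, 193.7]
tcp_rot: [-3.141, -0.261, 0.178]
contact_force: [-0.4, 2.7, 1.1]
opening: -0.001
tcp in head [106.5  45.4  42.6]
[-0.93075648  2.11956704  0.98522769]
```

View pics/s13c.png

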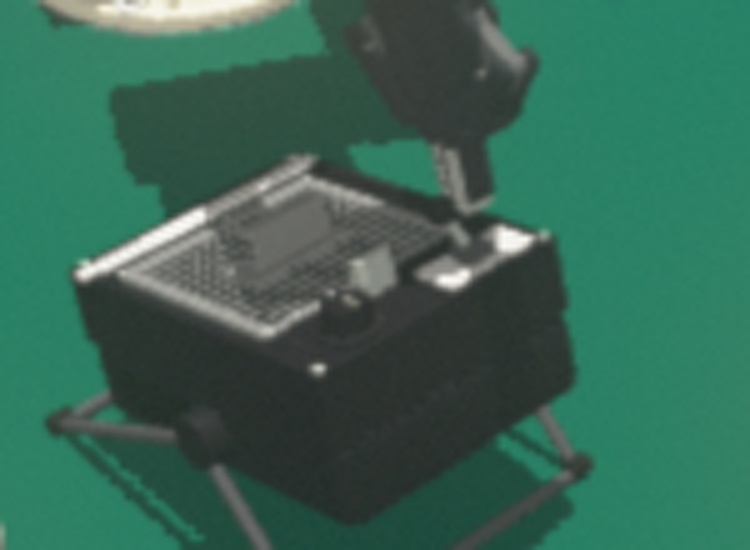

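The rod now leans to the other side at (455,235) with about 2.5 N. I'll push on until I feel the stop.

```bash
python3 -m inch '[{"dp":[0,2,0],"angular":[0,0,0],"fingers":255},{"dp":[0,3,0],"angular":[0,0,0],"fingers":255},{"dp":[0,3,0],"angular":[0,0,0],"fingers":255},{"dp":[0,3,0],"angular":[0,0,0],"fingers":255}]'
python3 - <<'E'
from plan import *
hnow()
E
```

```text
clock: 14.4
eef_pos: [620.5, -132.9, 193.6]
tcp_rot: [-3.139, -0.261, 0.178]
contact_force: [-1.4, 8.8, 1.9]
opening: -0.003
tcp in head [106.4  44.4  42.5]
```

```bash
python3 -m inch '[{"dp":[0,1.5,0],"angular":[0,0,0],"fingers":255},{"dp":[0,1.5,0],"angular":[0,0,0],"fingers":255},{"dp":[0,1.5,0],"angular":[0,0,0],"fingers":255}]'
python3 - <<'E'
from plan import *
hnow();grab('scene','s14');grab('wrist','w14')
im=load('s14')['im'];cv2.imwrite('pics/s14c.png',cv2.resize(im[200:310,160:310],None,fx=5,fy=5,interpolation=cv2.INTER_CUBIC))
E
python3 -m inch '[{"dp":[0,-6,0],"angular":[0,0,0],"fingers":255},{"dp":[0,-14,0],"angular":[0,0,0],"fingers":255},{"dp":[0,-24,0],"angular":[0,0,0],"fingers":255},{"dp":[0,-36,0],"angular":[0,0,0],"fingers":255},{"dp":[0,-48,0],"angular":[0,0,0],"fingers":255},{"dp":[0,-60,0],"angular":[0,0,0],"fingers":255},{"dp":[0,-65,-30],"angular":[0,0,0],"fingers":255},{"dp":[0,-65,-70],"angular":[0,0,0],"fingers":255},{"dp":[0,-65,-100],"angular":[0,0,0],"fingers":255},{"dp":[0,-65,-120],"angular":[0,0,0],"fingers":255}]'
```

```text
clock: 14.65
eef_pos: [620.5, -133.1, 193.5]
tcp_rot: [-3.137, -0.26, 0.178]
contact_force: [-1.3, 16.4, 2.1]
opening: 0.0
tcp in head [106.3  44.2  42.5]
clock: 15.58
eef_pos: [579.4, -76.8, 313.3]
tcp_rot: [3.14, -0.265, 0.179]
contact_force: [0.9, -0.3, -0.8]
opening: 0.002
```

View pics/s14c.png

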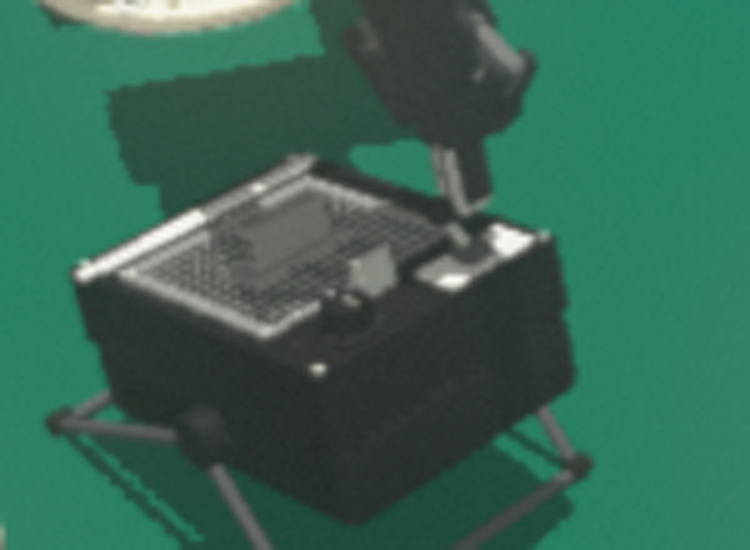

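It hit a hard stop: 16 N with no more travel, and the fingertip at y=44 as predicted for the stop. Final look from above.

```bash
python3 -m inch '[{"dp":[-30,30,-10],"angular":[0,0,0],"fingers":255},{"dp":[-60,60,-20],"angular":[0,0,0],"fingers":255},{"dp":[-90,95,-20],"angular":[0,0,0],"fingers":255},{"dp":[-100,130,-20],"angular":[0,0,0],"fingers":255},{"dp":[-100,130,-20],"angular":[0,0,0],"fingers":255},{"dp":[-100,130,-20],"angular":[0,0,0],"fingers":255},{"dp":[-100,130,-20],"angular":[0,0,0],"fingers":255}]'
python3 - <<'E'
from plan import *
hnow();grab('wrist','w15');grab('top','top15')
im=load('w15')['im'];cv2.imwrite('pics/w15c.png',cv2.resize(im[60:310,130:450],None,fx=2.4,fy=2.4,interpolation=cv2.INTER_CUBIC))
H=[(106,55,49),(66,11,13.5),(66,-11,13.5)]
print(((wproj('w15',np.array(H)@Hd[:3,:3].T+Hd[:3,3])-[130,60])*2.4).round())
X,ok,im=wcloud('w15');L=(X-Hd[:3,3])@Hd[:3,:3]
m=ok&(L[...,2]>9)&(L[...,2]<13)&(abs(L[...,0])<66)&(abs(L[...,1])<62)&(np.arange(420)[:,None]<240)
P=L[m];c,*_=np.linalg.lstsq(np.c_[P[:,:2],np.ones(len(P))],P[:,2],rcond=None);print('plane',c.round(4),len(P))
a,_,i0=cloud('top0');b,_,i1=cloud('top15')
for n,(u,v) in dict(tip=(289,128),flux=(411,195),reel=(173,195)).items():
    t=i0[v-14:v+15,u-14:u+15];s=cv2.matchTemplate(i1[v-22:v+23,u-22:u+23],t,5);print(n,cv2.minMaxLoc(s)[1::2])
E
```

```text
clock: 16.17
eef_pos: [502.0, -223.1, 303.2]
tcp_rot: [-3.141, -0.261, 0.177]
contact_force: [-0.3, -0.6, -0.0]
opening: 0.002
tcp in head [  6.6 -23.3 182.7]
[[649. 132.]
 [521. 234.]
 [519. 288.]]
plane [ 5.00000e-04 -2.00000e-04  1.05574e+01] 7150
tip (0.9994311332702637, (8, 8))
flux (0.20845045149326324, (0, 13))
reel (0.9920413494110107, (8, 8))
```

View pics/w15c.png

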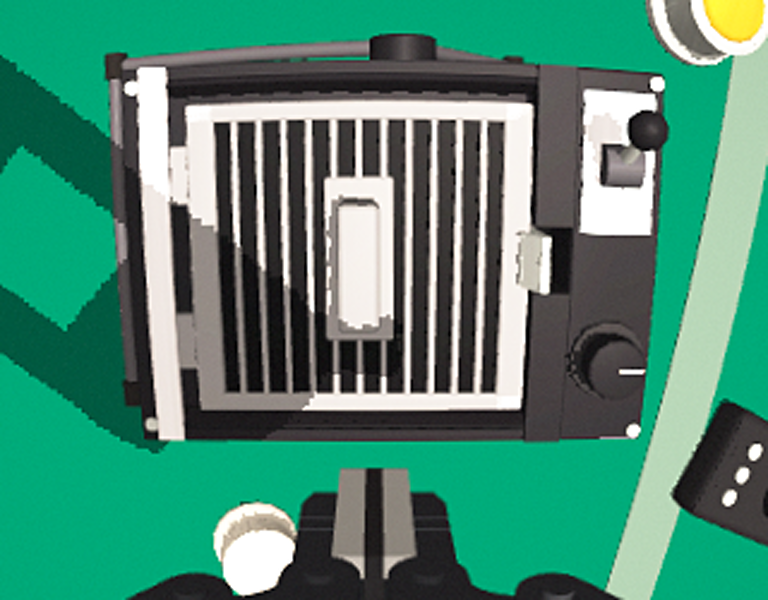

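Run:
```python
from h import *
print(wray('w15',[258/2.4+130,562/2.4+60],35))
X,ok,im=cloud('scene0');grab('scene','s15')
i0=load('scene0')['im'];i1=load('s15')['im'];u,v=151,312
print(cv2.minMaxLoc(cv2.matchTemplate(i1[v-25:v+26,u-25:u+26],i0[v-15:v+16,u-15:u+16],5))[1::2])
s=monitor.sense();print(s['qvel'].round(3),s['contact_force'])
from rig import sign_off
print(sign_off())
```

```text
[[ 532.38341502 -392.4292696    35.        ]]
(0.999872088432312, (10, 10))
[ 0.001  0.001 -0.001 -0.001  0.    -0.005] [-0.14742437 -0.13213042 -0.15155697]
the job is handed in; nothing more can be done
None
```

The cassette is refitted grip outwards and the start lever has been swung to its stop and let go. I handed the job in at about 16.3 s of the 64 s allowed; it gave no verdict.

What I did:
- **Cassette:** I picked the larger grey cassette by its rib and tilted it 14° to the seat. I slid its tabs under the lip, lowered the plain edge past the catch, and pressed until it bottomed at about 19 N.
- **Lever:** I pushed the ball across with the shut fingers until it hit a hard stop (16 N with no further travel), then let it spring back.

What the last checks showed:
- **Flatness:** The cassette's upper face is parallel to the seat within 0.001 rad. An earlier depth reading had it flush to about 0.2 mm, after taking off the camera's roughly 1.1 mm offset.
- **Catch and tabs:** The catch nose lies over the plain edge within about a millimetre of its predicted rest position, and the tabs run under the lip. I judged the catch by image only, since its angle was not read directly.
- **Lever:** The ball was within a pixel of its predicted rest position.
- **Bystanders:** All three were unmoved. The arm hid the flux pot in the final top view, so that check failed; the scene and wrist views showed it in place.
- **Robot:** The arm was clear, with almost no contact force.

One thing disagreed: my first estimate of the head's position was about 2 mm off along the slope. I corrected it from a closer wrist view before inserting the cassette.

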